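# Clip the access cover into the spectrometer's sample chamber

### The arm

A 6-joint arm with a two-finger parallel gripper is mounted at the origin on the work surface. World frame = base frame: x ahead of the robot, y to its left, z up, the work surface at z = 0. Lengths are in mm, angles in degrees, forces in N, time in s.
With the tool pointing down it reaches from about 300 to 775 mm from the base axis. Payload 14.6 kg.
Tool frame: the origin (TCP) lies between the finger pads; the fingertips stand 8 mm ahead of it and the grasp point (between the pads) lies 11 mm behind it; z points along the fingers, y is the line along which they close (so a half turn about z gives the same grasp; the last joint's range is limited). The gripper opens to 85 mm and grips with 20 to 120 N. Pads are 22 mm wide; open, the fingers measure 114 mm over their backs; the gripper's body (76 mm by 85 mm) begins 54 mm behind the grasp point. The pads swing forward as they close: fully open they stand 13 mm farther back than shut.
Start: joints at [65.34, 17.183, 87.147, -0, 75.671, -3.816], TCP at [195.702, 513.994, 211.781] pointing down, gripper open.
Joint ranges: [-173.82, 173.82], [-45.26, 126.66], [13.44, 144.39], [-59.66, 239.66], [0, 175.72], [-146.38, 146.38]. Speed limits (degrees/s): [127.2, 127.2, 147.25, 180, 180, 180].

### API

Orientations are given as [roll, pitch, yaw] about the fixed x, y, z axes, in that order (R = Rz(yaw) Ry(pitch) Rx(roll)).
In Python, from rig import manip gives the robot as it stands.
- The arm moves only by the shell command python3 -m handwheel 'ROWS' [FORCE]. ROWS is JSON, a list of rows, each a list of 7 numbers: the turn, a rotation vector about the tool's x, y, z in units of 4 degrees (1.0 is 4 degrees), then the shift along the tool's x, y, z in units of 0.03 m (1.0 is 0.03 m), then the opening, from -1 (shut) to 1 (fully open). A call has 1 to 10 rows; each row shifts and turns the commanded pose from where the row before left it, along the tool's axes as they then stand; what a row does not reach is not made up. A row lasts 1/10 s, in which the tool goes at most 50 mm and 8.59 degrees, less where a joint would pass 70% of its speed; a pose out of reach is approached as far as the arm can. A call with a number of a shift or a turn outside -1 to 1 is refused whole. A call with a gripper value outside its range is refused whole. The fingers move at their own pace and stop on an object; FORCE is the grip in N (left out, the last holds). Time passes only in rows, so rows that do not move let the fingers close. It gives the time, the measured TCP pose, the force, the opening and the grip force at its end, in the units of the state.
- manip.state(): the state, without advancing time (a new reading comes with each control period).
- manip.get_image(name): name is "scene" or "top" or "wrist"; returns the picture (480x640x3 uint8, blue, green, red); there is no depth.
- manip.camera_params(name): a dict with "fx", "fy", "cx", "cy" (pixels), "world_to_cam" (4x4, takes a point from world to camera coordinates). Camera axes: x right, y up, looking along -z (the intrinsics and any distortion apply to the point x, -y, -z); pixel columns grow to the right and rows downward; lengths in mm; the calibration is good to about 2 mm. The wrist camera is an equidistant fisheye: a pixel r from the principal point sees the ray r / f radians off the axis. A picture is of the moment at which its call begins: read the wrist's pose just before it. camera_params takes no time and is no camera call; for the wrist camera it gives the pose at the moment of the call.
- manip.job_done(): hands the job in; it is judged then, once.
The state is a dict: "time": time; "joint_pos": joint angles; "joint_velocities": joint speeds; "tau": joint torques, N m; "ee_pos": TCP position; "tool_rot": TCP orientation; "wrist_force": force on the tool from outside, world axes, zero at the start; "torque": the same for the moment, N m; "grip_width": finger opening in mm; "gripper_force": force on a finger pad.
Only numpy, scipy, OpenCV 4.12 (cv2) and the standard library are available. Lean on these libraries where they do the work, as an engineer would, in place of code of your own. Each camera call takes 0.05 s, during which the arm holds its last target. There are 200 camera calls.

### The job

Close the sample chamber: take the rectangular grey cover, line it up with the rectangular opening in the top of the dark metal chamber, and press it straight down until its spring clips snap in and its plate lies flush on the chamber all round, then let go. Leave the round cover, the mouse and the cuvette rack where they are.

Things in the scene. Friction and masses are not known exactly. Their poses are not given: they have to be found in the camera images.
- cover: Rectangular grey clip-in cover, 80 g, standing on 4 prongs. Origin: underside centre, at the prong feet; z up, x along the long side. Plate 100 (x) x 80 (y) x 5 mm, its underside 26 mm above the origin. Prongs span 73 x 53 mm, tapering to 56 x 36 at the feet: they centre it from up to 8 mm off. Sprung wire clips at +y and -y bulge to 31.5 mm from the middle. Fits also turned 180 degrees, not 90.
- rib (a point): Centre of the grip rib on top of the rectangular cover, 44 mm above the cover's origin. The rib is 50 mm long (cover's x), 12 mm thick (y) and 26 mm high, from 31 to 57 mm above the cover's origin; pinch it across its 12 mm thickness, fingertips just above the plate.
- opening (a point): Centre of the opening (76 mm in x, 56 in y) in the top of the dark metal sample chamber, at the deck's upper face, 90 mm above the bench; z up. Chamber 170 x 150 mm, fixed; deck 6 mm thick, hollow below. Laid in loosely the cover's plate stays about 8 to 12 mm proud on its clips; some 6 to 18 N straight down snaps it home, the cover's origin then 26 mm below this point.
- round_cover: Bystander: round grey cover, 80 mm across, with the same prongs height and the same rib (50 x 12 x 26 mm); does not fit. Origin: centre of its underside. Leave it.
- mouse: Bystander: white computer mouse, 104 x 60 x 30 mm. Origin: centre of its underside. Leave it.
- rack: Bystander: white rack with five small clear capped cuvettes, 60 x 130 x 60 mm, farthest from the robot. Origin: centre of its underside. Leave it.
Things that resemble listed ones, but are neither listed nor needed, are in the scene too. What is shaped like the cover but red is not meant. There is more than one size of the part that bears opening; the job needs the smaller.

How it is judged (in metres and radians):
At the end, for the whole second after the job is handed in: The rectangular cover is clipped home in the opening: its plate within 2.5 mm of lying on the deck, within 10 mm of the opening's centre, turned at most 10 degrees from it (either way round), tilted less than 4 degrees, at rest and released (z of cover in the frame of opening between -0.03 and -0.0235 m and horizontal distance between cover and opening below 0.01 m and angle between the x axis of cover and the x axis of opening, either way round below 0.17 rad and angle between cover's own z axis and vertical below 0.07 rad and linear speed of cover below 0.01 m/s); the robot touches nothing.
It fails at once if the round cover is moved more than 30 mm (distance of round_cover from where it was at the start of the episode above 0.03 m).
It fails at once if the mouse is moved more than 30 mm (distance of mouse from where it was at the start of the episode above 0.03 m).
It fails at once if the cuvette rack is moved more than 30 mm (distance of rack from where it was at the start of the episode above 0.03 m).
It also fails if it takes over 38 s, if anything falls off the work surface, if the arm or the gripper's body presses on something with over 40 N, if the wrist force passes 120 N, or if a joint passes its speed limit or range.

## Working session

There is one attempt and no reset: what is moved stays moved. The work goes in short steps, Python scripts to look and compute and a shell command to move; the robot and the scene stay as the last step left them, time stands still between calls to the robot, and variables do not carry over. Pictures are saved under pics/ and viewed, at most 10 in all, crops included, and the job is handed in when it is done.

```bash
mkdir -p pics; python3 - <<'E'
from rig import manip
import cv2,json
for n in("top","scene"):
    cv2.imwrite(f"pics/{n}0.png",manip.get_image(n)); p=manip.camera_params(n); print(n,{k:(v if not hasattr(v,'tolist') else v.tolist()) for k,v in p.items()})
print(manip.state())
E
```

```text
top {'fx': 555.3325198119012, 'fy': 555.3325198119012, 'cx': 320.16383034263896, 'cy': 236.87553485922737, 'world_to_cam': [[0.018950758949634924, -0.9998203162209177, -0.00045167149245712044, 57.660231493338365], [0.981685460062374, 0.01852137266762996, 0.18960647735937528, -571.4575924111597], [-0.1895640425749497, -0.00403658598459677, 0.9818600611778806, -1195.1116932120972], [0.0, 0.0, 0.0, 1.0]]}
scene {'fx': 565.4084292755659, 'fy': 565.4084292755659, 'cx': 329.1400893009241, 'cy': 244.22253275180316, 'world_to_cam': [[0.6177364644469101, 0.7861949306134919, -0.017297154976422886, -406.4166898831735], [-0.5618470699484582, 0.45663591682769045, 0.6897909172011958, 250.99146413587812], [0.5502086245079805, -0.4163906465575103, 0.7238019749741327, -1762.1535878588184], [0.0, 0.0, 0.0, 1.0]]}
{'time': 0.1, 'joint_pos': array([ 6.53407392e+01,  1.72125057e+01,  8.71737172e+01, -3.13533643e-03,
        7.56721320e+01, -3.81599610e+00]), 'joint_velocities': array([-0.03989248, -0.106188  ,  0.01711491, -0.02284402,  0.07771569,
       -0.00387746]), 'tau': array([ 9.45416687e-04, -5.44378424e+01, -3.62373841e+01, -1.07768669e-04,
        2.93058598e-03,  4.68582834e-05]), 'ee_pos': array([195.62306583, 513.80257971, 211.29983676]), 'tool_rot': array([-1.79941572e+02, -8.53369863e-04,  1.59157512e+02]), 'wrist_force': array([ 0.12339407,  1.18150461, -1.05890551]), 'torque': array([ 0.02814882, -0.00302167, -0.01546293]), 'gripper_force': 0.0, 'grip_width': 85.68068419781504}
```

View pics/top0.png

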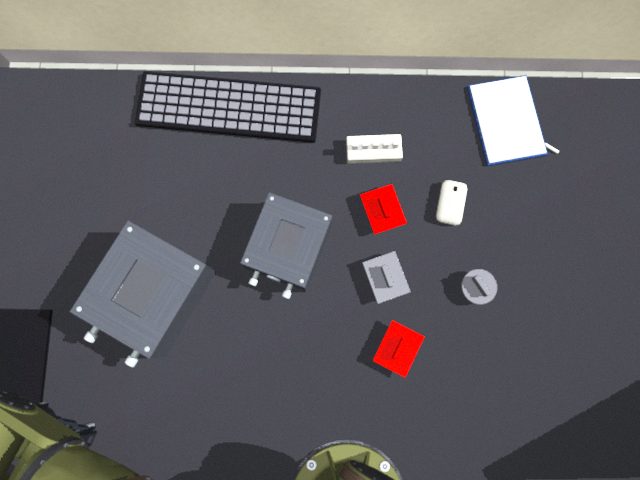

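View pics/scene0.png

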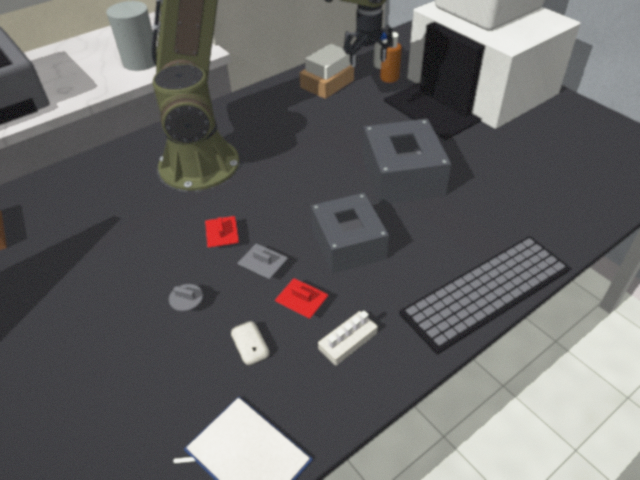

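The top view shows the grey cover at about (387,278), with the red lookalikes at (383,209) and (399,349). The round cover is at (479,287). The smaller chamber's opening is at about (287,237) and the larger chamber is at (140,288). I'll zoom in for the corners.

```bash
python3 - <<'E'
import cv2
im=cv2.imread("pics/top0.png")[185:310,235:425]
im=cv2.convertScaleAbs(im,alpha=1.7,beta=10)
cv2.imwrite("pics/crop1.png",cv2.resize(im,None,fx=4.2,fy=4.2,interpolation=cv2.INTER_CUBIC))
E
```

```text
(no output)
```

View pics/crop1.png

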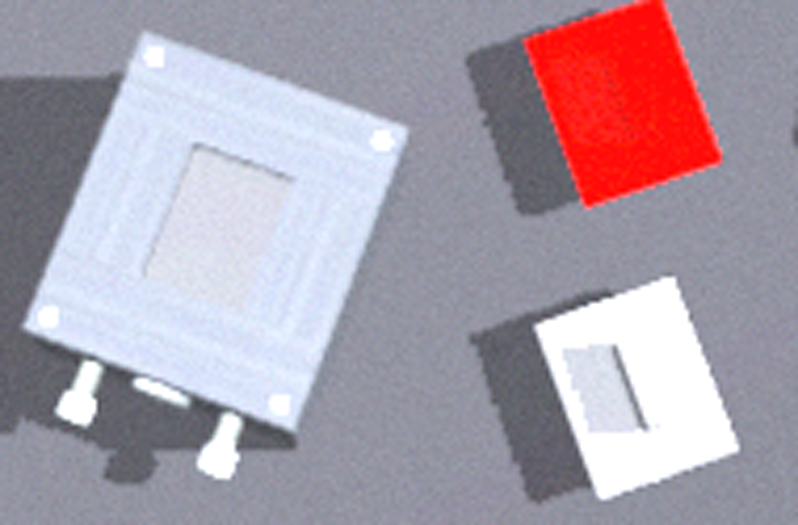

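Crop pixels:
- **Chamber deck corners:** (145,32), (408,128), (297,432), (25,327)
- **Opening corners:** (197,146), (296,178), (242,308), (145,276)
- **Cover plate corners:** (672,277), (739,450), (602,500), (535,325)

```bash
cat > h.py <<'E'
import numpy as np
from rig import manip
from scipy.spatial.transform import Rotation as R
def back(uv,z,n="top"):
    p=manip.camera_params(n);W=np.array(p["world_to_cam"]);r=W[:3,:3];c=-r.T@W[:3,3]
    d=r.T@np.array([(uv[0]-p["cx"])/p["fx"],-(uv[1]-p["cy"])/p["fy"],-1])
    return (c+d*(z-c[2])/d[2])[:2]
def rect(P):  # corners 0-1 = long side
    P=np.array(P);e=(P[1]-P[0]+P[2]-P[3])/2;f=(P[3]-P[0]+P[2]-P[1])/2
    return P.mean(0).round(1),np.degrees(np.arctan2(e[1],e[0])).round(1),np.linalg.norm(e).round(1),np.linalg.norm(f).round(1),np.degrees(np.arctan2(f[1],f[0])).round(1)
def plan(xyz,yaw):
    s=manip.state();T=R.from_euler("xyz",s["tool_rot"],degrees=True)
    G=R.from_euler("xyz",[180,0,yaw],degrees=True)
    print("t",s["time"],"pos",s["ee_pos"].round(1),"rot",s["tool_rot"].round(1),"F",s["wrist_force"].round(1),"w",round(s["grip_width"],1))
    print("turn units",((T.inv()*G).as_rotvec(degrees=True)/4).round(2),"shift units, tool axes now",(T.inv().apply(np.array(xyz)-s["ee_pos"])/30).round(2),"after turn",(G.inv().apply(np.array(xyz)-s["ee_pos"])/30).round(2))
E
python3 - <<'E'
from h import *
f=lambda L,z:[back((235+(x+.5)/4.2-.5,185+(y+.5)/4.2-.5),z) for x,y in L]
print("cover",rect(f([(672,277),(739,450),(602,500),(535,325)],31)))
print("open",rect(f([(197,146),(145,276),(242,308),(296,178)],90)))
print("chamber",rect(f([(145,32),(25,327),(297,432),(408,128)],90)))
E
```

```text
cover (array([485.6, -82.7]), np.float64(-159.1), np.float64(100.1), np.float64(79.0), np.float64(110.7))
open (array([558.3, 140.6]), np.float64(159.8), np.float64(73.9), np.float64(53.9), np.float64(-107.2))
chamber (array([557.7, 141.2]), np.float64(160.9), np.float64(168.9), np.float64(149.5), np.float64(-109.7))
```

```bash
python3 -m handwheel '[[0,0,-1,0,0,0,0],[0,0,-1,0,0,0,0],[0,0,-1,0,0,0,0],[0,0,-1,0,0,0,0],[0,0,-1,0,0,0,0],[0,0,-1,0,0,0,0],[0,0,-1,0,0,0,0],[0,0,-1,0,0,0,0],[0,0,-1,0,0,0,0],[0,0,-0.4,0,0,0,0]]' 40
python3 -c "
from h import *
plan([485.6,-82.7,130],200.8)"
```

```text
time: 1.1
ee_pos: [195.6, 513.9, 211.4]
tool_rot: [-180.0, -0.0, -163.1]
wrist_force: [1.0, -0.4, -0.2]
grip_width: 42.6
gripper_force: 0.0
t 1.1 pos [195.6 513.9 211.4] rot [-180.    -0.  -163.1] F [ 1.  -0.4 -0.2] w 42.6
turn units [-0.01 -0.01 -0.98] shift units, tool axes now [ -3.48 -21.83   2.72] after turn [ -1.97 -22.02   2.71]
```

```bash
python3 -m handwheel '[[0,0,-1,0,0,0,0],[0,0,0,-0.09,-1,0,0],[0,0,0,-0.09,-1,0,0],[0,0,0,-0.09,-1,0,0],[0,0,0,-0.09,-1,0,0],[0,0,0,-0.09,-1,0,0],[0,0,0,-0.09,-1,0,0],[0,0,0,-0.09,-1,0,0],[0,0,0,-0.09,-1,0,0],[0,0,0,-0.09,-1,0,0]]' >/dev/null
python3 -m handwheel '[[0,0,0,-0.09,-1,0,0],[0,0,0,-0.09,-1,0,0],[0,0,0,-0.09,-1,0,0],[0,0,0,-0.09,-1,0,0],[0,0,0,-0.09,-1,0,0],[0,0,0,-0.09,-1,0,0],[0,0,0,-0.09,-1,0,0],[0,0,0,-0.09,-1,0,0],[0,0,0,-0.09,-1,0,0],[0,0,0,-0.09,-1,0,0]]' >/dev/null
python3 -m handwheel '[[0,0,0,-0.09,-1,0,0],[0,0,0,-0.09,-1,0.7,0],[0,0,0,0,-1,1,0],[0,0,0,0,0,1,0],[0,0,0,0,0,0,0],[0,0,0,0,0,0,0]]' 
python3 - <<'E'
from h import *
import cv2
plan([485.6,-82.7,42],200.8)
cv2.imwrite("pics/w1.png",manip.get_image("wrist"))
E
```

```text
time: 3.7
ee_pos: [482.7, -82.9, 131.4]
tool_rot: [180.0, -0.0, -159.3]
wrist_force: [0.7, 0.6, 1.6]
grip_width: 43.0
gripper_force: 0.0
t 3.7 pos [482.7 -82.9 131.4] rot [ 180.    -0.  -159.3] F [0.7 0.6 1.6] w 43.0
turn units [ 0.   -0.   -0.02] shift units, tool axes now [-0.09 -0.03  2.98] after turn [-0.09 -0.03  2.98]
```

View pics/w1.png

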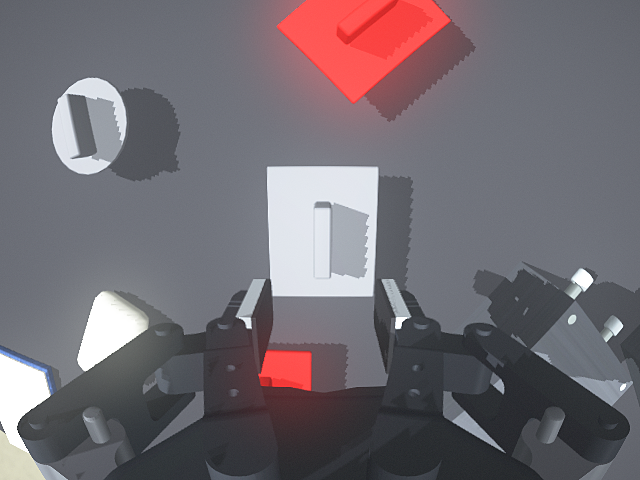

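The wrist view shows the grey cover between the fingers. Its rib runs vertically at column 322 and the finger pads are centred on about 321, so they are aligned. I'll descend and grip.

```bash
python3 -m handwheel '[[0,0,0,-0.09,-0.03,0.8,0],[0,0,0,0,0,0.8,0],[0,0,0,0,0,0.7,0],[0,0,0,0,0,0.4,0],[0,0,0,0,0,0.2,0],[0,0,0,0,0,0,0],[0,0,0,0,0,0,-1],[0,0,0,0,0,0,-1],[0,0,0,0,0,0,-1],[0,0,0,0,0,0,-1]]' 60
python3 -m handwheel '[[0,0,0,0,0,0,-1],[0,0,0,0,0,0,-1],[0,0,0,0,0,-0.3,-1],[0,0,0,0,0,-0.5,-1],[0,0,0,0,0,-0.7,-1],[0,0,0,0,0,-0.7,-1],[0,0,0,0,0,-0.8,-1],[0,0,0,0,0,-1,-1],[0,0,0,0,0,-1,-1],[0,0,0,0,0,0,-1]]'
python3 - <<'E'
from h import *
import cv2
plan([558.0,140.9,200],160.6)
cv2.imwrite("pics/w2.png",manip.get_image("wrist"))
E
```

```text
time: 4.75
ee_pos: [485.6, -83.0, 44.2]
tool_rot: [-180.0, 0.0, -159.2]
wrist_force: [0.8, -0.3, -0.3]
grip_width: -0.2
gripper_force: 0.0
time: 5.75
ee_pos: [486.9, -83.3, 198.3]
tool_rot: [-179.8, 0.3, -159.2]
wrist_force: [0.9, 0.3, -0.1]
grip_width: -0.3
gripper_force: 0.0
t 5.75 pos [486.9 -83.3 198.3] rot [-179.8    0.3 -159.2] F [ 0.9  0.3 -0.1] w -0.3
turn units [-0.03  0.1  10.04] shift units, tool axes now [-4.87  6.15 -0.05] after turn [ 0.25  7.84 -0.06]
```

View pics/w2.png

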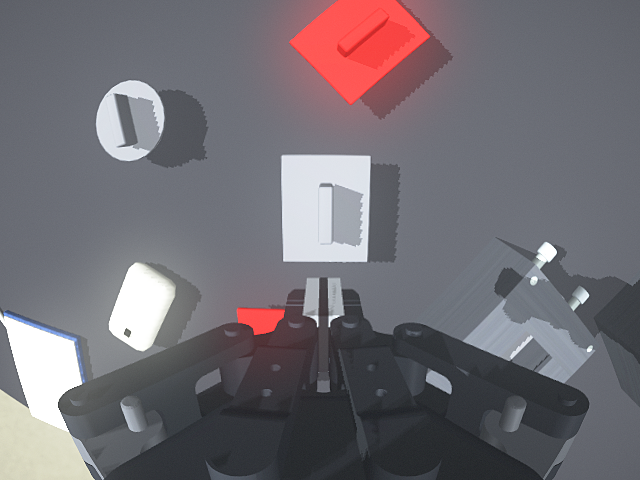

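The grip missed. The cover is still standing at (326,208), apparently ahead of the fingers. I'll locate it with the wrist calibration.

```bash
cat >> h.py <<'E'
def wback(uv,z,p=None):
    p=p or manip.camera_params("wrist");W=np.array(p["world_to_cam"]);r=W[:3,:3];c=-r.T@W[:3,3]
    a=np.array([(uv[0]-p["cx"])/p["fx"],(uv[1]-p["cy"])/p["fy"]]);t=np.linalg.norm(a)
    d=r.T@np.array([np.sin(t)*a[0]/t,-np.sin(t)*a[1]/t,-np.cos(t)])
    return (c+d*(z-c[2])/d[2])[:2]
def wproj(P,p=None):
    p=p or manip.camera_params("wrist");q=np.array(p["world_to_cam"])@np.r_[P,1];x,y,z=q[0],-q[1],-q[2]
    t=np.arctan2(np.hypot(x,y),z)/np.hypot(x,y);return p["cx"]+p["fx"]*t*x,p["cy"]+p["fy"]*t*y
E
python3 - <<'E'
from h import *
for z in(25,31,57):print(z,rect([wback(q,z) for q in[(281,155),(283,262),(369,262),(370,155)]]))
print("rib",rect([wback(q,57) for q in[(319,183),(319,244),(332,244),(332,183)]]))
s=manip.state();p=manip.camera_params("wrist");W=p["world_to_cam"]
print({k:p[k] for k in("fx","cx","cy")},-W[:3,:3].T@W[:3,3],W[2,:3],s["ee_pos"],wproj(s["ee_pos"]),wproj(s["ee_pos"]-[0,0,8]))
f=lambda L,z:[back((235+(x+.5)/4.2-.5,185+(y+.5)/4.2-.5),z) for x,y in L]
print("rib top cam",rect(f([(617,345),(650,430),(600,432),(565,348)],57)))
E
```

```text
25 (array([485.7, -80.8]), np.float64(21.1), np.float64(100.7), np.float64(80.7), np.float64(110.8))
31 (array([484.6, -81.3]), np.float64(21.1), np.float64(98.9), np.float64(79.3), np.float64(110.8))
57 (array([479.9, -83.3]), np.float64(21.1), np.float64(91.0), np.float64(73.0), np.float64(110.8))
rib (array([483.2, -82.3]), np.float64(20.8), np.float64(51.7), np.float64(10.8), np.float64(110.8))
{'fx': 371.64829954431775, 'cx': 323.0286277071101, 'cy': 235.5079895448495} [ 424.50641473 -106.15394821  357.82523133] [-0.24580099 -0.09138548  0.96500288] [486.12852697 -83.12595062 196.02504241] (np.float64(322.984306412635), np.float64(280.4115656088477)) (np.float64(323.012861078494), np.float64(274.26184334217663))
rib top cam (array([481.5, -64.4]), np.float64(-158.1), np.float64(47.9), np.float64(27.0), np.float64(93.9))
```

Both cameras agree that the cover is at (485,-82), yaw 21°, so the position was right. I'll go down again, stop before closing, and look.

```bash
python3 -m handwheel '[[0,0,0,0,0,0,0],[0,0,0,0,0,0,0],[0,0,0,0,0,1,0],[0,0,0,0,0,1,0],[0,0,0,0,0,1,0],[0,0,0,0,0,1,0],[0,0,0,0,0,0.6,0],[0,0,0,0,0,0.4,0],[0,0,0,0,0,0,0],[0,0,0,0,0,0,0]]' 60
python3 - <<'E'
from h import *
import cv2
plan([485.,-82.2,42],200.9)
cv2.imwrite("pics/w3.png",manip.get_image("wrist"))
E
```

```text
time: 6.8
ee_pos: [485.7, -83.0, 44.2]
tool_rot: [-180.0, 0.0, -159.2]
wrist_force: [0.8, -0.5, 0.2]
grip_width: 43.1
gripper_force: 0.0
t 6.8 pos [485.7 -83.   44.2] rot [-180.     0.  -159.2] F [ 0.8 -0.5  0.2] w 43.1
turn units [-0.    0.   -0.04] shift units, tool axes now [0.01 0.03 0.07] after turn [0.01 0.03 0.07]
```

View pics/w3.png

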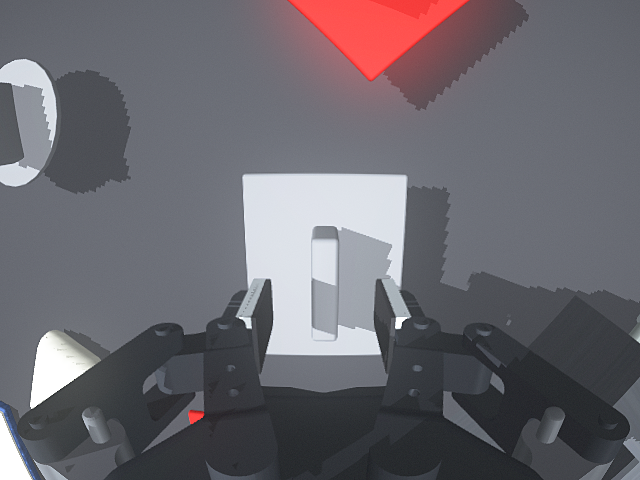

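The fingers straddle the rib: pads at columns 260 and 385, rib at 325, rows 227–340. I'll close in small steps.

```bash
for i in 1; do python3 -m handwheel '[[0,0,0,0,0,0.07,-0.3],[0,0,0,0,0,0,-0.4],[0,0,0,0,0,0,-0.5],[0,0,0,0,0,0,-0.6]]' 60; done; python3 -m handwheel '[[0,0,0,0,0,0,-0.7],[0,0,0,0,0,0,-0.75],[0,0,0,0,0,0,-0.8]]';python3 -m handwheel '[[0,0,0,0,0,0,-0.9],[0,0,0,0,0,0,-0.9],[0,0,0,0,0,0,-0.9]]'
```

```text
time: 7.25
ee_pos: [485.5, -83.0, 41.9]
tool_rot: [-180.0, 0.0, -159.2]
wrist_force: [-0.8, 0.3, 0.4]
grip_width: 17.3
gripper_force: 0.0
time: 7.55
ee_pos: [485.5, -83.0, 41.7]
tool_rot: [-180.0, -0.0, -159.2]
wrist_force: [0.6, -0.4, -0.0]
grip_width: 8.3
gripper_force: 0.0
time: 7.85
ee_pos: [485.4, -82.9, 41.7]
tool_rot: [180.0, -0.0, -159.2]
wrist_force: [0.1, -0.6, 0.4]
grip_width: 4.4
gripper_force: 0.0
```

```bash
python3 - <<'E'
from h import *
import cv2
p=manip.camera_params("wrist")
im=manip.get_image("wrist");cv2.imwrite("pics/w4.png",cv2.resize(im[150:400,180:480],None,fx=2.4,fy=2.4))
e=manip.state()["ee_pos"]
print(wproj(e),wproj(e-[0,0,8]))
for z in(0,10,20,31):print(z,rect([wback(q,z) for q in[(243,175),(246,354),(406,354),(406,175)]]))
cv2.imwrite("pics/s4.png",manip.get_image("scene"))
E
```

```text
(np.float64(323.03309972277157), np.float64(280.3418172826109)) (np.float64(323.02328559376497), np.float64(274.24480049810995))
0 (array([496.4, -77.3]), np.float64(21.3), np.float64(115.4), np.float64(97.9), np.float64(110.7))
10 (array([492.8, -78.7]), np.float64(21.3), np.float64(109.8), np.float64(93.1), np.float64(110.7))
20 (array([489.3, -80.1]), np.float64(21.3), np.float64(104.1), np.float64(88.3), np.float64(110.7))
31 (array([485.4, -81.7]), np.float64(21.3), np.float64(97.9), np.float64(83.0), np.float64(110.7))
```

View pics/w4.png

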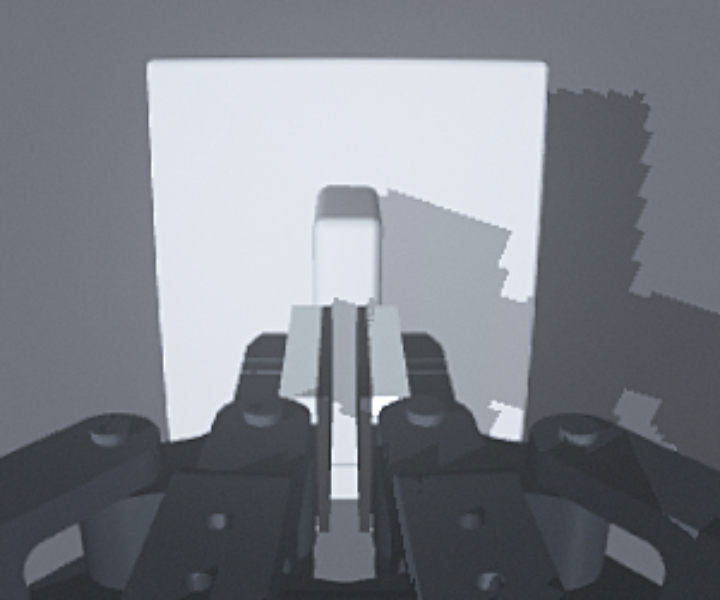

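The pads cover the rib at a 4.4 mm gap with no force on them, so they seem to be above the rib. I'll check from the side.

```bash
python3 - <<'E'
from h import *
import cv2
im=cv2.imread("pics/s4.png")
p=manip.camera_params("scene")
def pr(P):
    q=np.array(p["world_to_cam"])@np.r_[P,1];return np.array([p["cx"]-p["fx"]*q[0]/q[2],p["cy"]+p["fy"]*q[1]/q[2]])
e=manip.state()["ee_pos"];o=np.array([200,180])
for n,P in(("tip",e-[0,0,8]),("ribtop",[485.5,-82.5,57]),("platetop",[485.5,-82.5,31])):print(n,((pr(np.array(P))-o)*6).round())
cv2.imwrite("pics/s4c.png",cv2.resize(im[180:280,200:330],None,fx=6,fy=6,interpolation=cv2.INTER_CUBIC))
E
```

```text
tip [368. 471.]
ribtop [363. 433.]
platetop [369. 475.]
```

View pics/s4c.png

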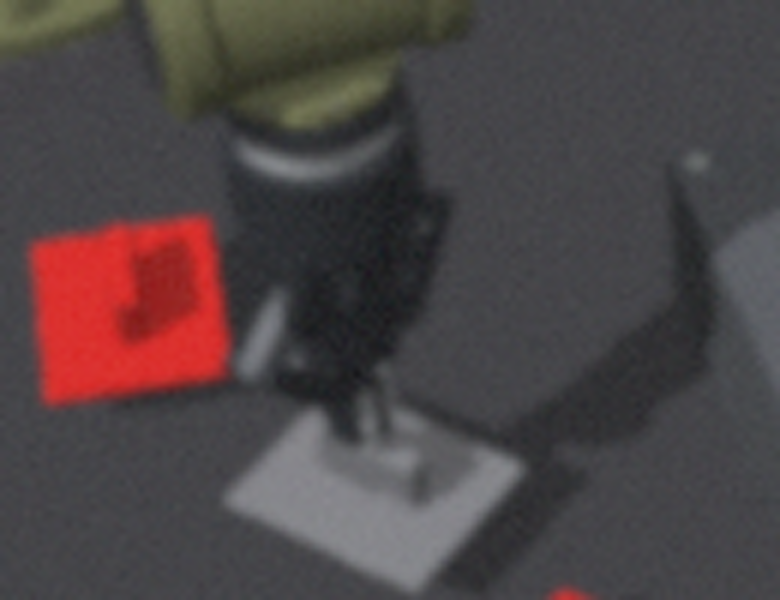

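From the side, the fingertips are level with the rib's top (about row 437, where 471 was expected). The real fingertips sit roughly 25 mm higher than stated. I'll open and feel my way down to the plate.

```bash
python3 -m handwheel '[[0,0,0,0,0,-0.1,0],[0,0,0,0,0,0,0],[0,0,0,0,0,0,0],[0,0,0,0,0,0.2,0],[0,0,0,0,0,0.2,0],[0,0,0,0,0,0.2,0],[0,0,0,0,0,0.1,0],[0,0,0,0,0,0,0]]' 60
python3 -m handwheel '[[0,0,0,0,0,0,-0.5],[0,0,0,0,0,0,-0.7],[0,0,0,0,0,0,-1],[0,0,0,0,0,0,-1],[0,0,0,0,0,0,-1],[0,0,0,0,0,0,-1]]' 30
```

```text
time: 8.75
ee_pos: [485.1, -82.9, 23.0]
tool_rot: [180.0, -0.1, -159.2]
wrist_force: [0.2, -0.3, -0.1]
grip_width: 42.7
gripper_force: 0.0
time: 9.35
ee_pos: [485.4, -82.9, 23.8]
tool_rot: [180.0, 0.0, -159.2]
wrist_force: [-1.3, 0.8, 2.9]
grip_width: 11.0
gripper_force: 34.0
```

The pads now hold the rib. I'll reopen and lower until the tips nearly touch the plate, for a deeper grip.

```bash
python3 -m handwheel '[[0,0,0,0,0,0,-0.3],[0,0,0,0,0,0,-0.3],[0,0,0,0,0,0.1,-0.3],[0,0,0,0,0,0.05,-0.3],[0,0,0,0,0,0,-0.3]]' 
python3 -m handwheel '[[0,0,0,0,0,0.08,-0.3],[0,0,0,0,0,0,-0.3]]'
```

```text
time: 9.85
ee_pos: [485.3, -83.0, 18.8]
tool_rot: [180.0, -0.0, -159.2]
wrist_force: [-0.2, 0.2, 0.1]
grip_width: 30.2
gripper_force: 0.0
time: 10.05
ee_pos: [485.3, -82.9, 16.5]
tool_rot: [180.0, -0.0, -159.2]
wrist_force: [-0.9, 1.1, 0.1]
grip_width: 30.1
gripper_force: 0.0
```

```bash
python3 -m handwheel '[[0,0,0,0,0,0.07,-0.3],[0,0,0,0,0,0,-0.3]]'
```

```text
time: 10.25
ee_pos: [485.3, -82.9, 14.4]
tool_rot: [180.0, -0.0, -159.2]
wrist_force: [-0.0, -0.3, 1.1]
grip_width: 30.0
gripper_force: 0.0
```

```bash
python3 -m handwheel '[[0,0,0,0,0,-0.06,-0.5],[0,0,0,0,0,0,-1],[0,0,0,0,0,0,-1],[0,0,0,0,0,0,-1],[0,0,0,0,0,0,-1]]' 70
python3 -m handwheel '[[0,0,0,0,0,-0.2,-1],[0,0,0,0,0,-0.5,-1],[0,0,0,0,0,-0.8,-1],[0,0,0,0,0,-1,-1],[0,0,0,0,0,-1,-1],[0,0,0,0,0,-1,-1],[0,0,0,0,0,-0.3,-1],[0,0,0,0,0,0,-1]]' 
python3 -c "
from h import *
plan([558.0,140.9,160],160.6)"
```

```text
time: 10.75
ee_pos: [485.7, -83.1, 16.6]
tool_rot: [-180.0, 0.0, -159.2]
wrist_force: [1.3, -0.8, 2.4]
grip_width: 10.7
gripper_force: 71.3
time: 11.55
ee_pos: [485.7, -83.0, 161.3]
tool_rot: [-179.9, 0.1, -159.2]
wrist_force: [-0.3, -0.5, -0.9]
grip_width: 10.5
gripper_force: 70.9
t 11.55 pos [485.7 -83.  161.3] rot [-1.799e+02  1.000e-01 -1.592e+02] F [-0.3 -0.5 -0.9] w 10.5
turn units [-1.000e-02  2.000e-02  1.004e+01] shift units, tool axes now [-4.9   6.12  0.04] after turn [0.21 7.84 0.04]
```

```bash
python3 -m handwheel '[[0,0,0.5,0,0,0,-1],[0,0,1,0,0,0,-1],[0,0,1,0,0,0,-1],[0,0,1,0,0,0,-1],[0,0,1,0,0,0,-1],[0,0,1,0,0,0,-1],[0,0,1,0,0,0,-1],[0,0,1,0,0,0,-1],[0,0,1,0,0,0,-1],[0,0,1,0,0,0,-1]]' >/dev/null
python3 -m handwheel '[[0,0,0.54,0.02,0.4,0,-1],[0,0,0,0.03,1,0,-1],[0,0,0,0.03,1,0,-1],[0,0,0,0.03,1,0,-1],[0,0,0,0.03,1,0,-1],[0,0,0,0.03,1,0,-1],[0,0,0,0.02,1,0,-1],[0,0,0,0.02,1,0,-1],[0,0,0,0,0.44,0,-1],[0,0,0,0,0,0,-1]]'
python3 -m handwheel '[[0,0,0,0,0,0,-1]]' >/dev/null
python3 - <<'E'
from h import *
import cv2
plan([558.0,140.9,122],160.6)
cv2.imwrite("pics/w5.png",manip.get_image("wrist"))
E
```

```text
time: 13.55
ee_pos: [556.8, 142.1, 158.7]
tool_rot: [-179.9, -0.1, 160.7]
wrist_force: [-0.1, -1.0, -1.2]
grip_width: 10.2
gripper_force: 70.9
t 13.65 pos [556.7 140.4 159.5] rot [-1.799e+02 -1.000e-01  1.606e+02] F [-0.1 -0.1 -1.2] w 10.5
turn units [-0.02 -0.02 -0.  ] shift units, tool axes now [-0.04  0.03  1.25] after turn [-0.03  0.03  1.25]
```

View pics/w5.png

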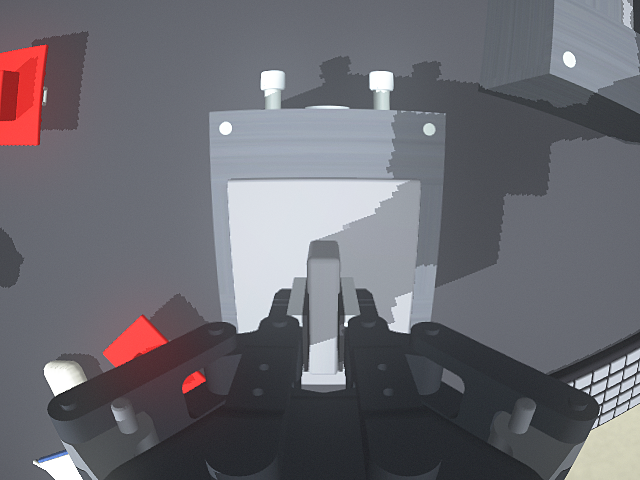

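The cover is held square over the chamber. The plate is centred on column 324, the deck screws on 327, and the edges are parallel. Home should be at about TCP z 80.6, so I'll lower it.

```bash
python3 -m handwheel '[[0,0,0,-0.04,0.02,0.6,-1],[0,0,0,0,0,0.6,-1],[0,0,0,0,0,0.4,-1],[0,0,0,0,0,0.2,-1],[0,0,0,0,0,0.15,-1],[0,0,0,0,0,0.1,-1],[0,0,0,0,0,0,-1]]'
python3 -m handwheel '[[0,0,0,0,0,0.1,-1],[0,0,0,0,0,0.1,-1],[0,0,0,0,0,0,-1]]'
```

```text
time: 14.4
ee_pos: [558.6, 141.2, 99.1]
tool_rot: [180.0, 0.0, 160.6]
wrist_force: [0.5, -0.1, -0.1]
grip_width: 10.2
gripper_force: 70.9
time: 14.7
ee_pos: [558.8, 141.3, 93.0]
tool_rot: [180.0, 0.0, 160.6]
wrist_force: [0.9, 1.7, -1.3]
grip_width: 10.6
gripper_force: 70.9
```

```bash
python3 -m handwheel '[[0,0,0,0,0,0.1,-1],[0,0,0,0,0,0.1,-1],[0,0,0,0,0,0,-1]]'
python3 -m handwheel '[[0,0,0,0,0,0.1,-1],[0,0,0,0,0,0.05,-1],[0,0,0,0,0,0,-1]]'
```

```text
time: 15.0
ee_pos: [558.6, 141.3, 86.8]
tool_rot: [180.0, 0.0, 160.6]
wrist_force: [3.3, -0.4, -3.5]
grip_width: 10.9
gripper_force: 70.7
time: 15.3
ee_pos: [558.1, 141.1, 81.8]
tool_rot: [-180.0, -0.1, 160.6]
wrist_force: [0.4, 0.5, -2.5]
grip_width: 10.3
gripper_force: 70.9
```

```bash
python3 -m handwheel '[[0,0,0,0,0,0.06,-1],[0,0,0,0,0,0,-1]]'; python3 -m handwheel '[[0,0,0,0,0,0.05,-1],[0,0,0,0,0,0,-1]]'
```

```text
time: 15.5
ee_pos: [558.5, 141.3, 81.0]
tool_rot: [-180.0, 0.0, 160.6]
wrist_force: [-3.5, 0.5, 4.0]
grip_width: 10.4
gripper_force: 71.4
time: 15.7
ee_pos: [558.6, 141.3, 80.9]
tool_rot: [180.0, 0.0, 160.6]
wrist_force: [-9.6, -0.9, 19.1]
grip_width: 10.4
gripper_force: 73.6
```

It stopped at 80.9, where home was expected, and the force is rising. One more firm press, then release and back off.

```bash
python3 -m handwheel '[[0,0,0,0,0,0.04,-1],[0,0,0,0,0,0,-1]]'; python3 -m handwheel '[[0,0,0,0,0,-0.11,-1],[0,0,0,0,0,0,-0.3],[0,0,0,0,0,0,-0.3],[0,0,0,0,0,0,-0.3],[0,0,0,0,0,-0.3,-0.3],[0,0,0,0,0,-0.7,-0.3],[0,0,0,0,0,-1,-0.3],[0,0,0,0,0,-1,-0.3],[0,0,0,0,0,-0.5,-0.3],[0,0,0,0,0,0,-0.3]]'
python3 - <<'E'
from h import *
import cv2
plan([558.0,140.9,122],160.6)
cv2.imwrite("pics/w6.png",manip.get_image("wrist"))
E
```

```text
time: 15.9
ee_pos: [558.7, 141.3, 80.8]
tool_rot: [180.0, 0.1, 160.6]
wrist_force: [-16.7, -2.0, 31.7]
grip_width: 10.5
gripper_force: 75.5
time: 16.9
ee_pos: [559.5, 141.4, 189.1]
tool_rot: [179.9, 0.2, 160.6]
wrist_force: [-1.1, -0.0, 0.3]
grip_width: 29.7
gripper_force: 0.0
t 16.9 pos [559.5 141.4 189.1] rot [179.9   0.2 160.6] F [-1.1 -0.   0.3] w 29.7
turn units [ 0.03  0.06 -0.  ] shift units, tool axes now [ 0.05 -0.04  2.23] after turn [ 0.04 -0.03  2.24]
```

View pics/w6.png

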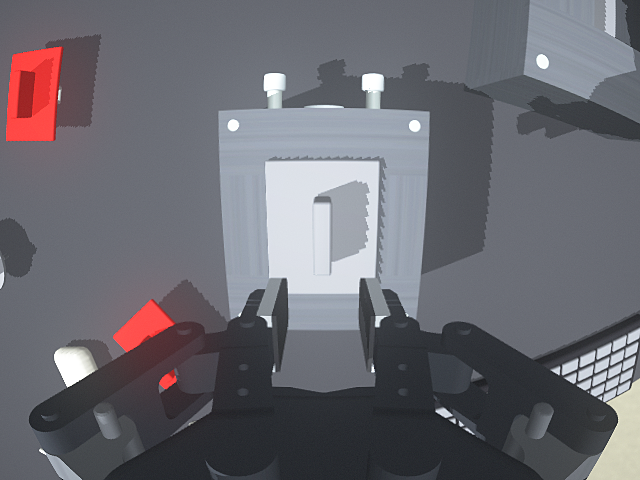

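The cover lies square and flush in the chamber: plate at columns 266–380, rows 160–293, with only a thin edge shadow. The gripper is clear of it, so I'll hand in.

```bash
python3 -c "
from rig import manip
print(manip.job_done())"
```

```text
the job is handed in; nothing more can be done
None
```

The grey cover is pressed home in the smaller chamber and released, and the job was handed in at about 17 s; the last wrist view showed the plate square and flush, but hand-in returned no verdict.

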